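# Swing the boom magnifier over the painted panel and park it

### The job

Swing the heavy boom magnifier over the painted panel so that its lens is centred above the gilded round in the middle of the panel, and bring it to rest there standing free, untouched and still, for eight seconds. Push it only sideways on the faces of its two sprung rubber pads, gently, without pressing a pad right in, without hurrying it and without letting the boom run into its end stops; do not touch the rest of the magnifier, and leave the panel, the paint jars, the bottle and the stone where they are.

Things in the scene. Friction and masses are not known exactly. Their poses are not given: they have to be found in the camera images.
- stand: Fixed weighted stand: dark steel foot disc 170 mm across and 22 mm high with an upright post 32 mm thick and 212 mm high. Origin on the table in the middle of the foot, on the vertical boom hinge axis. Its x axis points along the boom from lens to post when the boom angle is 0.
- boom (a joint): Boom angle about the post, rad, counter-clockwise from above. Lens = stand + 300 mm x (-cos a, -sin a), a = stand yaw + this angle: at 0 it lies on the stand's -x side, at positive angles towards its -y. End stops at -1.0 and 0.75. Starts at -0.75 to -0.58; the panel lies at a greater angle. A counterweight reaches 155 mm beyond the post.
- lens (a point): Middle of the magnifier lens, on top of the head, 210 mm above the table, 300 mm from the post axis; the lens bulges 4 mm above it. The boom swings very freely: it feels like 3 kg at the lens (nominal; hidden, 0.7 to 1.4 times), damping 0.07 N s/m, dry friction about 0.001 N, so it coasts a long way after a push.
- housing: White housing of the head and its arm, not to be touched: box 115 mm along the boom, 100 mm across, 120 to 200 mm above the table, barrel below down to 106 mm, lens mount 84 mm wide on top up to 214 mm, arm 26 mm wide to the post at 147 to 177 mm height. Origin on the hinge axis at table height, axes turn with the boom; the head is centred at x = -300 mm, y = 0.
- pad_left_face (a point): Middle of the outer face of the black rubber pad on the head's +y side (housing frame; the robot's left). The face is flat, upright, 100 mm along the boom, 60 mm high (130 to 190 mm above the table) and looks squarely sideways along the swing; free, it stands 85 mm sideways of the lens. The point moves with the pad. Pushing it swings the boom to greater angles.
- pad_right_face (a point): The same on the head's -y side, 85 mm from the lens. Pushing on it swings the boom to smaller angles, or brakes a boom that swings to greater ones.
- pad_left (a joint): How far the left pad is pressed in, m: 0 free, 0.032 fully in. Spring 120 N/m without preload, almost no damping (1 N s/m), so that a boom which runs against a standing finger bounces back.
- pad_right (a joint): How far the right pad is pressed in, m: as the left pad, 0 to 0.032, 120 N/m.
- panel: Loose painted wooden panel lying on the table, 150 mm (its x) by 190 mm (its y), 20 mm thick, with a gilded round (gold ring, dark middle) 60 mm across in its centre. Origin at the middle of its underside. It lies under the lens's path: the round is within about 15 mm of the arc.
- bottle: Bystander: clear water bottle, 60 mm across, 170 mm high, standing; origin at the middle of its foot.
- jar_a: Bystander: small paint jar with a white cap, 44 mm across, 45 mm high; origin at the middle of its foot.
- jar_b: Bystander: small paint jar with a black cap, 44 mm across, 45 mm high; origin at the middle of its foot.
- stone: Bystander: flat round pebble, 84 mm across, 30 mm high; origin at the middle of its foot.
Not all that is in view belongs to the job. There is more than one size of the panel; the job needs the larger.

How it is judged:
On the way:
1. the lens stands over the middle of the panel, still and untouched, for eight seconds (horizontal distance between lens and panel below 0.03 m and velocity of joint boom between -0.025 and 0.025 rad/s and contact force between each of the arm, the fingers and stand below 0.3 N), for 8 s.
At the end, for the whole second after the job is handed in: The lens is within 30 mm, seen from above, of the middle of the panel, the boom is untouched and turns slower than 0.025 rad/s; it has stood so for 8 s before the program ended and still does (all of step 1).
It fails at once if the housing, lens or arm of the magnifier is touched, or a pad is pressed from on top (contact force between any of the arm, the fingers and housing above 0.5 N or (contact force between the fingers and stand above 1 N and height (world z) of the grasp point above 0.206 m)).
It fails at once if a pad is pressed right in (over 29 mm of its 32 mm) (value of joint any of pad_left, pad_right above 0.029 m).
It fails at once if the lens is hurried, over 0.24 m/s (0.8 rad/s) (velocity of joint boom above 0.8 rad/s or velocity of joint boom below -0.8 rad/s).
It fails at once if the boom runs into an end stop (value of joint boom above 0.72 rad or value of joint boom below -0.97 rad).
It fails at once if the panel is shifted over 15 mm or a bystander over 20 mm (distance of panel from where it was at the start of the episode above 0.015 m or distance of any of bottle, jar_a, jar_b, stone from where it was at the start of the episode above 0.02 m).
It also fails if it takes over 54 s, if anything falls off the work surface, if the arm or the gripper's body presses on something with over 40 N, if the wrist force passes 120 N, or if a joint passes its speed limit or range.

### The arm

A 6-joint arm with a two-finger parallel gripper is mounted at the origin on the work surface. World frame = base frame: x ahead of the robot, y to its left, z up, the work surface at z = 0. Lengths are in m, angles in rad, forces in N, time in s.
With the tool pointing down it reaches from about 0.3 to 0.95 m from the base axis. Payload 3.1 kg.
Tool frame: the origin (TCP) lies midway between the tips of the shut fingers; the grasp point (between the pads) lies 19 mm behind it; z points along the fingers, y is the line along which they close (so a half turn about z gives the same grasp; the last joint's range is limited). The gripper opens to 85 mm and grips with 20 to 120 N. Pads are 22 mm wide; open, the fingers measure 114 mm over their backs; the gripper's body (76 mm by 85 mm) begins 54 mm behind the grasp point. The pads swing forward as they close: fully open they stand 13 mm farther back than shut.
Start: joints at [1.231, 0.308, 1.634, -0, 1.2, -0.07], TCP at [0.167, 0.602, 0.207] pointing down, gripper open.
Joint ranges: [-3.06, 3.06], [-0.79, 1.96], [0.05, 2.63], [-1.19, 4.34], [0.05, 2.64], [-2.94, 2.94]. Speed limits (rad/s): [2.79, 2.79, 3.14, 3.14, 3.14, 3.14].

### API

Orientations are given as a 3x3 rotation matrix whose columns are the frame's x, y, z axes.
In Python, from rig import telemetry, optics, sign_off gives the robot as it stands.
- The arm moves only by the tool arm_command, never from a script. Its argument "plan" is a list of rows, each a list of 3 entries, a list of its own where there are three numbers: the closure, from 0 (fully open) to 1 (shut), then the shift along the tool's x, y, z as a fraction of full scale, then the turn about the tool's z as a fraction of full scale. In form: [[grip, [x, y, z], spin], ...]. A call has 1 to 20 rows; each row is the pose to reach, as a shift and turn from the pose commanded when the call began, along the tool's axes at that moment; what a row does not reach only later rows make up. Full scale, the value 1, is 25 cm for a shift and pi/4 rad for a turn. A row lasts 1/10 s, in which the tool goes at most 50 mm and 8.59 degrees, less where a joint would pass 70% of its speed; a pose out of reach is approached as far as the arm can. A call with a number of a shift or a turn outside -1 to 1 is refused whole. A call with a gripper value outside its range is refused whole. The fingers move at their own pace and stop on an object; "squeeze" is the grip in N (left out, the last holds). Time passes only in rows, so rows that repeat a pose let the fingers close. It gives the time, the measured TCP pose, the force, the opening and the grip force at its end, in the units of the state.
- telemetry.get_state(): the state, without advancing time (a new reading comes with each control period).
- optics.camera(name): name is "scene" or "side" or "wrist"; returns the picture (400x640x3 uint8, red, green, blue); there is no depth.
- optics.camera_model(name): a dict with "intrinsics" (3x3 intrinsics, pixels), "k1" (the pictures are not rectified: a ray, as slopes to the right and down, at radius r is drawn at 1 + k1 r^2 times it, then the intrinsics apply), "eye" and "attitude" of the camera in the world. Camera axes: x right, y up, looking along -z (the intrinsics and any distortion apply to the point x, -y, -z); pixel columns grow to the right and rows downward; lengths in m; the calibration is good to about 2 mm. A picture is of the moment at which its call begins: read the wrist's pose just before it. camera_model takes no time and is no camera call; for the wrist camera it gives the pose at the moment of the call.
- sign_off(): hands the job in; it is judged then, once.
The state is a dict: "t": time; "q": joint angles; "joint_velocities": joint speeds; "joint_torque": joint torques, N m; "tcp_pos": TCP position; "eef_rot": TCP orientation; "wrist_force": force on the tool from outside, world axes, zero at the start; "torque": the same for the moment, N m; "width": finger opening in m; "gripper_force": force on a finger pad.
Only numpy, scipy, OpenCV 4.12 (cv2) and the standard library are available. Lean on these libraries where they do the work, as an engineer would, in place of code of your own. Each camera call takes 0.05 s, during which the arm holds its last target. There are 200 camera calls.

## Working session

There is one attempt and no reset: what is moved stays moved. The work goes in short steps, Python scripts to look and compute and a tool call to move; the robot and the scene stay as the last step left them, time stands still between calls to the robot, and variables do not carry over. Pictures are saved under pics/ and viewed, at most 10 in all, crops included, and the job is handed in when it is done.

Besides the shell and the picture viewer there is one more tool, called after "Emit:" as a command line: name --argument value ..., lists and objects as JSON in quotes. arm_command: Moves the arm, as the interface text tells. Its arguments: {"type":"object","properties":{"plan":{"type":"array"},"squeeze":{"type":"number"}},"required":["plan"]}

```bash
mkdir -p pics; ls; python3 - <<'E'
from rig import telemetry, optics
import cv2
s=telemetry.get_state();print(s['t'],s['tcp_pos'],s['eef_rot'])
for n in("scene","side"):
    cv2.imwrite(f'pics/{n}0.png',optics.camera(n)[:,:,::-1]);m=optics.camera_model(n);print(n,m)
E
```

```text
pics
0.0 [0.16629529 0.60154415 0.20553356] [[-9.63817252e-01  2.66562758e-01 -7.74745565e-04]
 [ 2.66563835e-01  9.63814765e-01 -2.19541235e-03]
 [ 1.61496045e-04 -2.32249544e-03 -9.99997290e-01]]
scene {'intrinsics': array([[392.87786332,   0.        , 320.18844734],
       [  0.        , 392.87786332, 196.27159125],
       [  0.        ,   0.        ,   1.        ]]), 'k1': 0.007971505480968996, 'eye': array([ 1.03429487, -0.65715176,  0.83619561]), 'attitude': array([[ 0.68262154, -0.51518325,  0.51827989],
       [ 0.73070559,  0.4907606 , -0.47457704],
       [-0.00985721,  0.70266653,  0.71145104]])}
side {'intrinsics': array([[375.87125466,   0.        , 318.74326169],
       [  0.        , 375.87125466, 193.08255145],
       [  0.        ,   0.        ,   1.        ]]), 'k1': -0.043485595543548576, 'eye': array([0.12277711, 0.32507355, 0.62549838]), 'attitude': array([[-0.78939435,  0.35549821, -0.50047735],
       [-0.61369278, -0.43651366,  0.65790348],
       [ 0.01541831,  0.82648463,  0.5627481 ]])}
```

View pics/scene0.png

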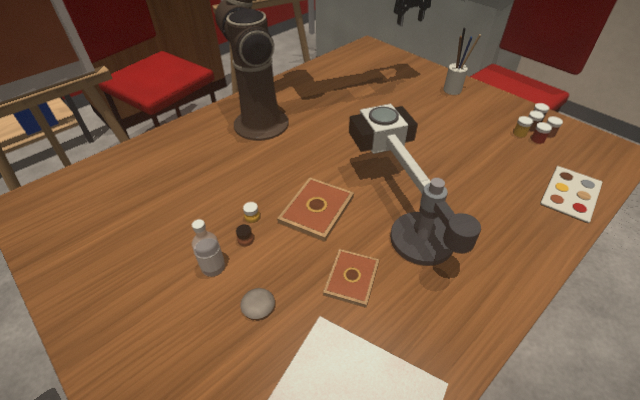

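View pics/side0.png

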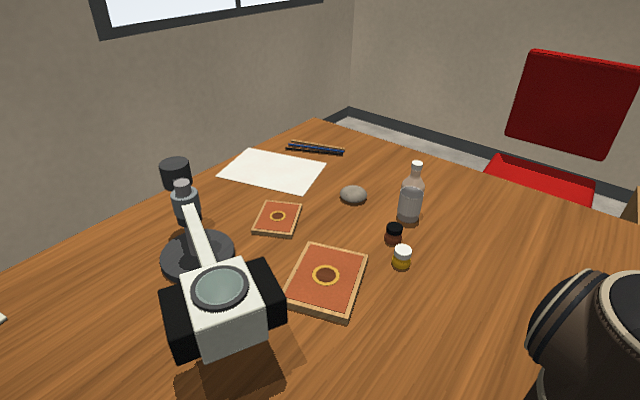

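```bash
cat > h.py <<'E'
import numpy as np, cv2
from rig import telemetry, optics
def ray(m,u,v):
    K=m['intrinsics'];p=np.array([(u-K[0,2])/K[0,0],(v-K[1,2])/K[1,1]]);x=p.copy()
    for _ in range(10): x=p/(1+m['k1']*(x@x))
    return m['attitude']@np.array([x[0],-x[1],-1.])
def at(m,u,v,z):
    d=ray(m,u,v);return m['eye']+d*(z-m['eye'][2])/d[2]
def proj(m,P):
    c=m['attitude'].T@(np.array(P,float)-m['eye']);x=np.array([c[0],-c[1]])/-c[2];x=x*(1+m['k1']*(x@x))
    return m['intrinsics'][:2,:2]@x+m['intrinsics'][:2,2]
E
python3 - <<'E'
from h import *
a=cv2.imread('pics/scene0.png')[90:310,270:490];b=cv2.imread('pics/side0.png')[150:370,150:370]
f=lambda i:cv2.resize(i,(400,400),interpolation=cv2.INTER_CUBIC)
cv2.imwrite('pics/crop.png',np.hstack([f(a),f(b)]))
A=optics.camera_model('scene');B=optics.camera_model('side')
for n,u,v,z in[('round',317,205,.02),('small',352,275,.02),('lens',384,115,.214),('posttop',437,186,.212),('bottle',209,270,0),('jarw',251,210,.045),('jarb',244,232,.045),('stone',258,302,.015)]:print(n,at(A,u,v,z))
for n,u,v,z in[('round',326,275,.02),('small',278,216,.02),('lens',219,288,.214),('posttop',181,185,.212)]:print(n,at(B,u,v,z))
E
```

```text
round [ 0.45904311 -0.14323436  0.02      ]
small [ 0.68999219 -0.24052588  0.02      ]
lens [0.471049  0.1040865 0.214    ]
posttop [ 0.73931395 -0.02535283  0.212     ]
bottle [ 0.42267554 -0.48207696  0.        ]
jarw [ 0.3657197  -0.30287514  0.045     ]
jarb [ 0.41664179 -0.36221059  0.045     ]
stone [ 0.58871273 -0.44972805  0.015     ]
round [ 0.45493908 -0.14309242  0.02      ]
small [ 0.67860876 -0.23104411  0.02      ]
lens [0.45168097 0.1220838  0.214     ]
posttop [ 0.72300681 -0.00622474  0.212     ]
```

View pics/crop.png

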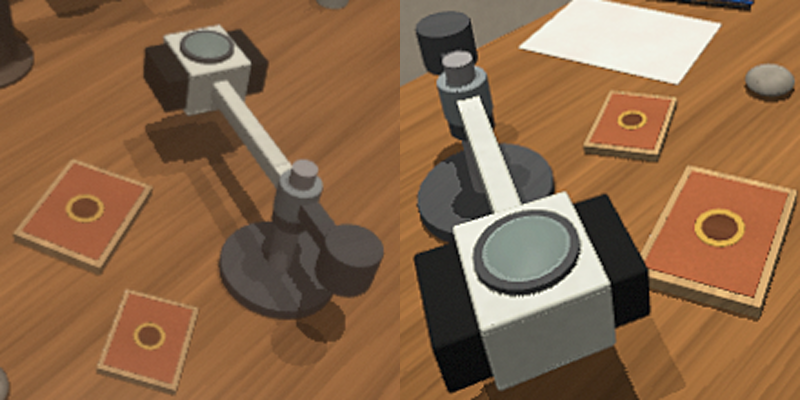

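```bash
cat >> h.py <<'E'
def tri(obs):
    S=np.zeros((3,3));r=np.zeros(3)
    for m,u,v in obs:
        d=ray(m,u,v);d/=np.linalg.norm(d);P=np.eye(3)-np.outer(d,d);S+=P;r+=P@m['eye']
    return np.linalg.solve(S,r)
E
python3 - <<'E'
from h import *
from scipy.optimize import least_squares
A=optics.camera_model('scene');B=optics.camera_model('side')
for n,a,b in[('lens',(384.4,114.8),(219.3,287.5)),('post',(436.7,182.4),(181.4,182.5)),('round',(316.7,204.5),(325.7,275.2))]:
    print(n,tri([(A,*a),(B,*b)]))
# foot ring extremes in pictures
t=np.linspace(0,6.283,361)
# scene left,right,top,bottom ; side
obsA=(270+220/1.818,270+338/1.818,90+220/1.818,90+314/1.818);obsB=(150+18/1.818,150+155/1.818,150+143/1.818,150+240/1.818)
def ext(m,c):
    P=[proj(m,(c[0]+.085*np.cos(k),c[1]+.085*np.sin(k),z)) for k in t for z in(0,.022)];P=np.array(P)
    return np.array([*(P[:,0].min(),P[:,0].max()),P[:,1].min(),P[:,1].max()])
r=least_squares(lambda c:np.r_[ext(A,c)-obsA,ext(B,c)-obsB],[.72,-.01],diff_step=1e-3);print(r.x,r.fun)
s=telemetry.get_state();print(s['t'],s['q'])
for P in [(0,0,0),(.166,.6,.2)]:print(proj(A,P))
E
```

```text
lens [0.46132603 0.116908   0.20381838]
post [ 0.73146269 -0.01370283  0.21061094]
round [ 0.45594702 -0.14238015  0.01920218]
[ 0.73214022 -0.01404392] [-1.58847734  0.02391388 -0.33080405  3.27021259 -1.09348765  0.06041717
 -1.15182071  3.235925  ]
0.1 [ 1.23129402e+00  3.08921418e-01  1.63506747e+00  3.37304412e-05
  1.19971448e+00 -6.96881107e-02]
[260.90855473 123.32059119]
[407.38266092  34.23826121]
```

Two panels in the crop: the larger one, round at scene (317,205) / side (326,275), and the smaller one at scene (352,275) / side (278,216). The larger, which lies under the lens arc, is the one meant. The lens is at scene (384,115) and the post top at (437,182). Triangulated, the boom must swing from a≈-0.45 to +0.435 rad.

I shut the fingers and approach the left pad.

Emit:
arm_command --plan '[[1,[-0.18,-0.11,0],0.1],[1,[-0.36,-0.22,0],0.23],[1,[-0.54,-0.33,0],0.23],[1,[-0.7,-0.43,0],0.23],[1,[-0.85,-0.52,0],0.23],[1,[-0.85,-0.52,0],0.23],[1,[-0.85,-0.52,0],0.23]]' --squeeze 20

```text
t: 0.8
tcp_pos: [0.3373, 0.4195, 0.2064]
eef_rot: [[-0.899, 0.438, -0.001], [0.438, 0.899, -0.0], [0.001, -0.0, -1.0]]
wrist_force: [0.6, 0.1, 0.1]
width: -0.0002
gripper_force: 0.0
```

```bash
cat >> h.py <<'E'
STAND=np.array([.7318,-.0139]);GOAL=np.array([.456,-.1424])
def dirs(a): # lens, swing direction
    return STAND+.3*np.array([-np.cos(a),-np.sin(a)]),np.array([np.sin(a),-np.cos(a)])
def shift(target):
    s=telemetry.get_state();return s['eef_rot'].T@(np.array(target)-s['tcp_pos'])/.25
def finger(a,side,gap,half=.0145): # TCP xy with gap to the pad face; side -1 left, +1 right
    L,d=dirs(a);return L+side*d*(.085+half+gap)
E
python3 - <<'E'
from h import *
s=telemetry.get_state();print(s['t'],s['tcp_pos'],s['eef_rot'].round(3),s['wrist_force'],s['width'])
p=finger(-.451,-1,.02);print(p,shift([*p,.15]),np.degrees(np.arctan2(*s['eef_rot'][1::-1,1])))
cv2.imwrite('pics/side1.png',optics.camera('side')[:,:,::-1]);cv2.imwrite('pics/scene1.png',optics.camera('scene')[:,:,::-1])
E
```

```text
0.8 [0.33727343 0.41951213 0.20644504] [[-0.899  0.438 -0.001]
 [ 0.438  0.899 -0.   ]
 [ 0.001 -0.    -1.   ]] [0.59802594 0.11624248 0.05543765] -0.00016899814799006097
[0.51388245 0.22441113] [-0.97716708 -0.39180047  0.22515758] 64.0094267713442
```

Emit:
arm_command --plan '[[1,[-0.19,-0.07,0],0],[1,[-0.38,-0.15,0],0],[1,[-0.57,-0.22,0],0],[1,[-0.76,-0.3,0.05],0],[1,[-0.9,-0.36,0.12],0],[1,[-0.98,-0.39,0.2],0],[1,[-0.98,-0.39,0.225],0],[1,[-0.98,-0.39,0.225],0]]'

```text
t: 1.7
tcp_pos: [0.5131, 0.2269, 0.1488]
eef_rot: [[-0.901, 0.435, -0.004], [0.435, 0.901, -0.001], [0.003, -0.002, -1.0]]
wrist_force: [-0.1, 0.2, -0.6]
width: 0.0
gripper_force: 0.0
```

```bash
python3 - <<'E'
from h import *
s=telemetry.get_state();print(s['t'],s['tcp_pos'],s['wrist_force'])
b=optics.camera('side')[:,:,::-1];a=optics.camera('scene')[:,:,::-1]
cv2.imwrite('pics/side2.png',b);cv2.imwrite('pics/scene2.png',a)
cv2.imwrite('pics/v2.png',np.hstack([cv2.resize(a[50:310,250:510],(400,400)),cv2.resize(b[130:400,120:390],(400,400))]))
E
```

```text
1.7 [0.51311567 0.22692345 0.14882721] [-0.08515937  0.21346102 -0.5506847 ]
```

View pics/v2.png

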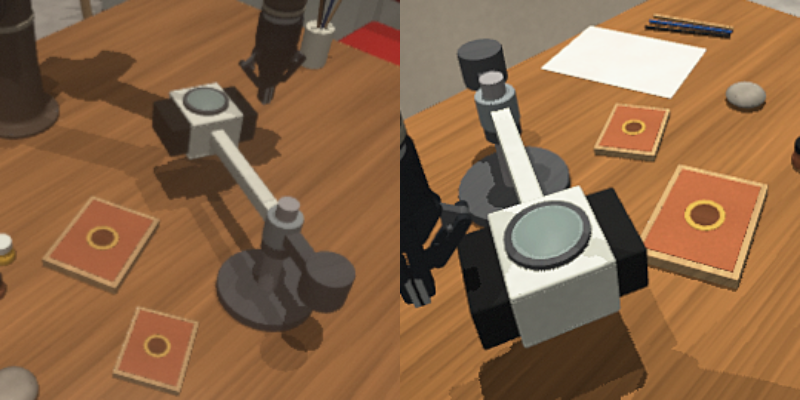

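The scene half shows the gripper at (265,95), just outside the left pad with a small gap. In the side half it is at (415,285). Next, a tracker for the boom angle: it unwraps the head's top plane in polar coordinates and matches a template.

```bash
cat >> h.py <<'E'
TH=np.arange(-.9,1.0,.002);RR=np.arange(.25,.352,.003)
def polar(img,m,z=.205):
    th,rr=np.meshgrid(TH,RR)
    P=np.stack([STAND[0]-rr*np.cos(th),STAND[1]-rr*np.sin(th),np.full_like(th,z)],-1).reshape(-1,3)
    c=(P-m['eye'])@m['attitude'];x=np.stack([c[:,0],-c[:,1]],1)/-c[:,2:];x*=1+m['k1']*(x**2).sum(1,keepdims=True)
    uv=(x@m['intrinsics'][:2,:2].T+m['intrinsics'][:2,2]).astype(np.float32).reshape(*th.shape,2)
    return cv2.remap(img,uv,None,cv2.INTER_LINEAR,borderMode=cv2.BORDER_REPLICATE)
A0=-.451;I0=int(round((A0-.165-TH[0])/.002));W=165
def track(img,n):
    m=optics.camera_model(n);t=polar(cv2.imread(f'pics/{n}0.png'),m)[:,I0:I0+W]
    r=cv2.matchTemplate(polar(img,m),t,cv2.TM_CCOEFF_NORMED)[0];i=int(r.argmax())
    d=0 if i in(0,len(r)-1) else (r[i-1]-r[i+1])/2/(r[i-1]-2*r[i]+r[i+1])
    return A0+(i+d-I0)*.002,r[i]
def look(names=('scene','side')):
    out={}
    for n in names:
        t=telemetry.get_state()['t'];im=optics.camera(n)[:,:,::-1].copy();out[n]=im
        a,s=track(im,n);print(n,'t%.2f a=%.4f score %.2f'%(t,a,s))
    return out
E
python3 - <<'E'
from h import *
for n in('scene','side'):
    for k in'012':print(n,k,track(cv2.imread(f'pics/{n}{k}.png'),n))
m=optics.camera_model('scene')
s=telemetry.get_state();L,d=dirs(-.451);rel=s['tcp_pos'][:2]-L;print('rel along d',rel@d,'radial',rel@np.array([d[1],-d[0]]))
print(s['eef_rot'].T@np.array([*d,0]))
E
```

```text
scene 0 (np.float32(-0.4510062), np.float32(1.0))
scene 1 (np.float32(-0.45095655), np.float32(0.9971402))
scene 2 (np.float32(-0.4508687), np.float32(0.97891754))
side 0 (np.float32(-0.45100114), np.float32(0.9999998))
side 1 (np.float32(-0.45101267), np.float32(0.9987746))
side 2 (np.float32(-0.4510311), np.float32(0.9880168))
rel along d -0.12272753685945269 radial 0.0012714334045633643
[ 2.94431633e-03 -9.99995575e-01 -4.25475237e-04]
```

Emit:
arm_command --plan '[[1,[0,-0.015,0],0],[1,[0,-0.03,0],0],[1,[0,-0.045,0],0],[1,[0,-0.06,0],0],[1,[0,-0.075,0],0],[1,[0,-0.09,0],0],[1,[0,-0.105,0],0],[1,[0,-0.12,0],0],[1,[0,-0.135,0],0],[1,[0,-0.15,0],0],[1,[0,-0.165,0],0],[1,[0,-0.18,0],0],[1,[0,-0.195,0],0],[1,[0,-0.21,0],0],[1,[0,-0.225,0],0],[1,[0,-0.24,0],0]]'

```text
t: 3.4
tcp_pos: [0.4886, 0.1717, 0.1505]
eef_rot: [[-0.9, 0.435, 0.0], [0.435, 0.9, -0.0], [-0.0, -0.0, -1.0]]
wrist_force: [1.0, 0.1, -0.1]
width: -0.0003
gripper_force: 0.0
```

```bash
python3 - <<'E'
from h import *
look(('side','scene'));look(('side','scene'))
s=telemetry.get_state();print(s['t'],s['tcp_pos'],s['wrist_force'])
E
```

```text
side t3.40 a=-0.2860 score 0.92
scene t3.45 a=-0.2684 score 0.96
side t3.50 a=-0.2632 score 0.92
scene t3.55 a=-0.2444 score 0.96
3.6 [0.48881363 0.17193386 0.15056506] [-0.44717847  0.14213246 -0.14460695]
```

Emit:
arm_command --plan '[[1,[0,0,-0.2],0],[1,[0,0,-0.36],0],[1,[0,0,-0.48],0.1],[1,[-0.08,-0.16,-0.5],0.28],[1,[-0.16,-0.32,-0.5],0.46],[1,[-0.24,-0.47,-0.5],0.64],[1,[-0.32,-0.62,-0.5],0.82],[1,[-0.38,-0.75,-0.5],0.94]]'

```text
t: 4.4
tcp_pos: [0.4928, -0.0401, 0.2758]
eef_rot: [[-0.368, 0.93, 0.001], [0.93, 0.368, -0.0], [-0.001, 0.001, -1.0]]
wrist_force: [1.4, -0.2, -0.4]
width: 0.0001
gripper_force: 0.0
```

```bash
python3 - <<'E'
from h import *
look(('scene','side'))
s=telemetry.get_state();print(s['t'],s['tcp_pos'],s['q'].round(2),s['eef_rot'].round(3))
p=finger(.378,1,.02,.011);print(p,shift([*p,.15]))
E
```

```text
scene t4.40 a=-0.0453 score 0.76
side t4.45 a=-0.0459 score 0.61
4.5 [ 0.49274224 -0.04192583  0.27566643] [-0.17 -0.01  1.86 -0.    1.29 -0.55] [[-0.367  0.93   0.   ]
 [ 0.93   0.367 -0.002]
 [-0.002 -0.    -1.   ]]
[ 0.49578985 -0.23242966] [-0.71221664 -0.26839176  0.50418453]
```

Emit:
arm_command --plan '[[1,[-0.18,-0.07,0],0],[1,[-0.36,-0.14,0],0],[1,[-0.54,-0.2,0],0],[1,[-0.71,-0.27,0],0],[1,[-0.71,-0.27,0.17],0],[1,[-0.71,-0.27,0.34],0],[1,[-0.71,-0.27,0.5],0]]'

```text
t: 5.2
tcp_pos: [0.4965, -0.2278, 0.1492]
eef_rot: [[-0.373, 0.928, 0.001], [0.928, 0.373, 0.0], [-0.0, 0.001, -1.0]]
wrist_force: [0.5, -0.6, -0.6]
width: -0.0
gripper_force: 0.0
```

```bash
python3 - <<'E'
from h import *
o=look(('scene','side'))
s=telemetry.get_state();print(s['t'],s['tcp_pos'],s['eef_rot'].round(3))
L,d=dirs(.378);rel=s['tcp_pos'][:2]-L;print('gap',rel@d-.096,rel@np.array([d[1],-d[0]]),s['eef_rot'].T@np.r_[d,0])
cv2.imwrite('pics/v3.png',np.hstack([cv2.resize(o['scene'][50:310,250:510],(400,400)),cv2.resize(o['side'][130:400,190:460],(400,400))]))
E
```

```text
scene t5.20 a=0.1354 score 0.67
side t5.25 a=0.1311 score 0.69
5.3 [ 0.49133083 -0.22454907  0.14414536] [[-0.374  0.928 -0.012]
 [ 0.928  0.374  0.007]
 [ 0.011 -0.008 -1.   ]]
gap 0.011030084575088334 0.001235810500973246 [-0.99992515 -0.0049332  -0.01119612]
```

View pics/v3.png

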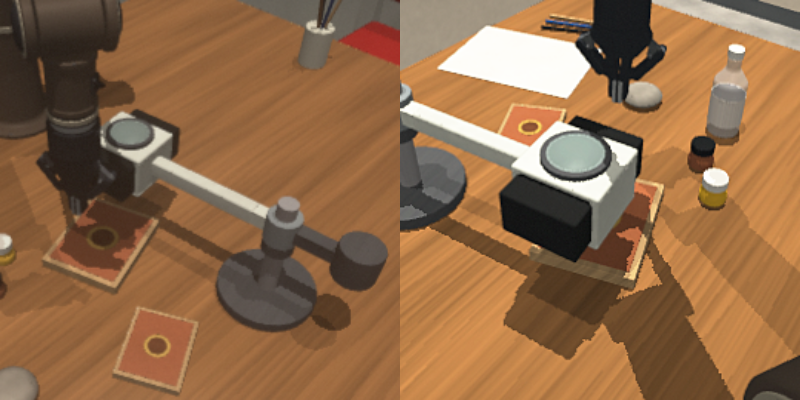

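The scene half shows the finger at (75,205), ahead of the right pad. The side half shows a clear gap, with the finger tip at (618,95). The boom runs at about 0.22 rad/s. I back the finger away at slightly under half the boom's speed, so that the bounce takes out all of its motion.

Emit:
arm_command --plan '[[1,[0.05,0,0],0],[1,[0.1,0,0],0],[1,[0.128,0,0],0],[1,[0.128,0,0],0],[1,[0.128,0,0],0],[1,[0.128,0,0],0],[1,[0.116,0,0],0],[1,[0.104,0,0],0],[1,[0.092,0,0],0],[1,[0.08,0,0],0],[1,[0.068,0,0],0],[1,[0.056,0,0],0],[1,[0.044,0,0],0],[1,[0.032,0,0],0],[1,[0.02,0,0],0],[1,[0.008,0,0],0],[1,[-0.004,0,0],0],[1,[-0.016,0,0],0],[1,[-0.028,0,0],0],[1,[-0.04,0,0],0]]'

```text
t: 7.3
tcp_pos: [0.5, -0.2375, 0.1505]
eef_rot: [[-0.373, 0.928, -0.0], [0.928, 0.373, 0.0], [0.0, -0.0, -1.0]]
wrist_force: [0.1, 0.5, 0.2]
width: -0.0002
gripper_force: 0.0
```

```bash
python3 - <<'E'
from h import *
for i in range(3): look(('scene','side'))
s=telemetry.get_state();print(s['t'],s['tcp_pos'],s['wrist_force'])
L,d=dirs(.435);rel=s['tcp_pos'][:2]-L;print('gap at goal',rel@d-.096)
E
```

```text
scene t7.30 a=0.7243 score 0.46
side t7.35 a=0.3684 score 0.45
scene t7.40 a=0.7266 score 0.46
side t7.45 a=0.3679 score 0.45
scene t7.50 a=0.7270 score 0.46
side t7.55 a=0.3675 score 0.45
7.6 [ 0.49984847 -0.23718841  0.15045763] [-0.70680045  0.34368794 -0.55658507]
gap at goal 0.008746780226069034
```

Emit:
arm_command --plan '[[1,[-0.08,0,0],0],[1,[-0.16,0,-0.1],0],[1,[-0.32,-0.1,-0.28],0],[1,[-0.48,-0.2,-0.4],0]]'

```text
t: 8.0
tcp_pos: [0.5018, -0.3505, 0.2399]
eef_rot: [[-0.375, 0.927, 0.0], [0.927, 0.375, 0.0], [0.0, 0.001, -1.0]]
wrist_force: [0.9, -0.0, 0.6]
width: 0.0002
gripper_force: 0.0
```

```bash
python3 - <<'E'
from h import *
for i in range(3): o=look(('scene','side'))
cv2.imwrite('pics/v4.png',np.hstack([cv2.resize(o['scene'][50:310,250:510],(400,400)),cv2.resize(o['side'][130:400,190:460],(400,400))]))
for n in o: cv2.imwrite(f'pics/{n}4.png',o[n])
E
```

```text
scene t8.00 a=0.3890 score 0.84
side t8.05 a=0.3660 score 0.59
scene t8.10 a=0.3890 score 0.85
side t8.15 a=0.3657 score 0.59
scene t8.20 a=0.3886 score 0.85
side t8.25 a=0.3657 score 0.59
```

View pics/v4.png

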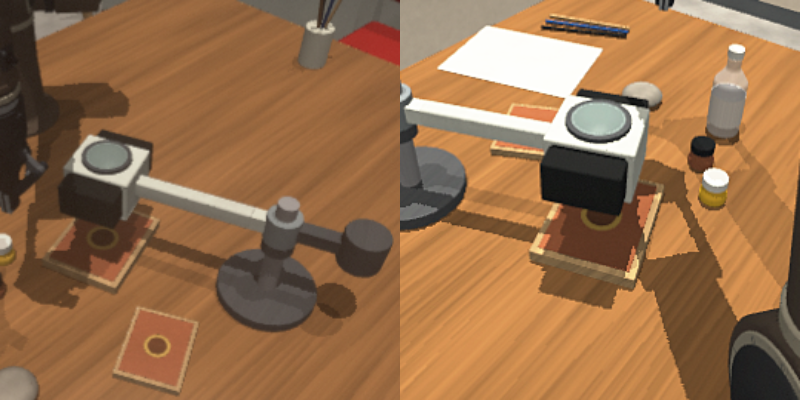

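The boom is nearly at rest. The lens is at scene crop (108,155) → (320.2,150.8) and side crop (199,120) → (324.3,211). I triangulate it and check its drift.

```bash
python3 - <<'E'
from h import *
A=optics.camera_model('scene');B=optics.camera_model('side')
L=tri([(A,320.2,150.8),(B,324.3,211)]);print(L,np.arctan2(*(STAND-L[:2])[::-1]),np.linalg.norm(L[:2]-GOAL))
print(at(A,320.2,150.8,.207),at(B,324.3,211,.207))
for n in('scene','side'):
    t=cv2.imread(f'pics/{n}4.png');m=optics.camera_model(n);T0=.375
    i0=int((T0-.12-TH[0])/.002);tm=polar(t,m)[:,i0:i0+120]
    im=optics.camera(n)[:,:,::-1].copy();r=cv2.matchTemplate(polar(im,m),tm,cv2.TM_CCOEFF_NORMED)[0];k=int(r.argmax())
    print(n,telemetry.get_state()['t'],(k-i0+(r[k-1]-r[k+1])/2/(r[k-1]-2*r[k]+r[k+1]))*.002,r[k])
E
```

```text
[ 0.45373167 -0.12544712  0.20463868] 0.3814973956127289 0.01710395977766817
[ 0.45727438 -0.12654975  0.207     ] [ 0.45084568 -0.12418663  0.207     ]
scene 8.35 -0.00029493123 0.9984626
side 8.4 -0.00013045696 0.9994437
```

The lens is 17 mm from the round and drifting at under 1 mm/s, so I leave it alone and wait.

Emit:
arm_command --plan '[[1,[0,0,0],0],[1,[0,0,0],0],[1,[0,0,0],0],[1,[0,0,0],0],[1,[0,0,0],0],[1,[0,0,0],0],[1,[0,0,0],0],[1,[0,0,0],0],[1,[0,0,0],0],[1,[0,0,0],0],[1,[0,0,0],0],[1,[0,0,0],0],[1,[0,0,0],0],[1,[0,0,0],0],[1,[0,0,0],0],[1,[0,0,0],0],[1,[0,0,0],0],[1,[0,0,0],0],[1,[0,0,0],0],[1,[0,0,0],0]]'

```text
t: 10.4
tcp_pos: [0.5013, -0.3505, 0.2386]
eef_rot: [[-0.373, 0.928, 0.0], [0.928, 0.373, -0.0], [-0.0, -0.0, -1.0]]
wrist_force: [-0.7, -0.5, -0.6]
width: -0.0001
gripper_force: 0.0
```

```bash
cat > drift.py <<'E'
from h import *
for n in('scene','side'):
    t=cv2.imread(f'pics/{n}4.png');m=optics.camera_model(n);T0=.375
    i0=int((T0-.12-TH[0])/.002);tm=polar(t,m)[:,i0:i0+120]
    im=optics.camera(n)[:,:,::-1].copy();r=cv2.matchTemplate(polar(im,m),tm,cv2.TM_CCOEFF_NORMED)[0];k=int(r.argmax())
    print(n,telemetry.get_state()['t'],(k-i0+(r[k-1]-r[k+1])/2/(r[k-1]-2*r[k]+r[k+1]))*.002,r[k])
E
python3 drift.py
```

```text
scene 10.45 -0.001193437 0.9962764
side 10.5 -0.0008382389 0.9958519
```

It has moved only about 0.3 mm in 2 s and is all but stopped.

Emit:
arm_command --plan '[[1,[0,0,0],0],[1,[0,0,0],0],[1,[0,0,0],0],[1,[0,0,0],0],[1,[0,0,0],0],[1,[0,0,0],0],[1,[0,0,0],0],[1,[0,0,0],0],[1,[0,0,0],0],[1,[0,0,0],0],[1,[0,0,0],0],[1,[0,0,0],0],[1,[0,0,0],0],[1,[0,0,0],0],[1,[0,0,0],0],[1,[0,0,0],0],[1,[0,0,0],0],[1,[0,0,0],0],[1,[0,0,0],0],[1,[0,0,0],0]]'

```text
t: 12.5
tcp_pos: [0.5013, -0.3504, 0.2386]
eef_rot: [[-0.373, 0.928, -0.0], [0.928, 0.373, -0.0], [0.0, -0.0, -1.0]]
wrist_force: [0.3, 1.3, -0.2]
width: -0.0
gripper_force: 0.0
```

Emit:
arm_command --plan '[[1,[0,0,0],0],[1,[0,0,0],0],[1,[0,0,0],0],[1,[0,0,0],0],[1,[0,0,0],0],[1,[0,0,0],0],[1,[0,0,0],0],[1,[0,0,0],0],[1,[0,0,0],0],[1,[0,0,0],0],[1,[0,0,0],0],[1,[0,0,0],0],[1,[0,0,0],0],[1,[0,0,0],0],[1,[0,0,0],0],[1,[0,0,0],0],[1,[0,0,0],0],[1,[0,0,0],0],[1,[0,0,0],0],[1,[0,0,0],0]]'

```text
t: 14.5
tcp_pos: [0.5013, -0.3504, 0.2386]
eef_rot: [[-0.373, 0.928, -0.0], [0.928, 0.373, 0.0], [0.0, -0.0, -1.0]]
wrist_force: [-0.7, 0.4, -0.3]
width: 0.0
gripper_force: 0.0
```

Emit:
arm_command --plan '[[1,[0,0,0],0],[1,[0,0,0],0],[1,[0,0,0],0],[1,[0,0,0],0],[1,[0,0,0],0],[1,[0,0,0],0],[1,[0,0,0],0],[1,[0,0,0],0],[1,[0,0,0],0],[1,[0,0,0],0],[1,[0,0,0],0],[1,[0,0,0],0],[1,[0,0,0],0],[1,[0,0,0],0],[1,[0,0,0],0],[1,[0,0,0],0],[1,[0,0,0],0],[1,[0,0,0],0],[1,[0,0,0],0],[1,[0,0,0],0]]'

```text
t: 16.5
tcp_pos: [0.5013, -0.3504, 0.2386]
eef_rot: [[-0.373, 0.928, -0.0], [0.928, 0.373, -0.0], [-0.0, -0.0, -1.0]]
wrist_force: [0.6, 0.4, -0.4]
width: 0.0
gripper_force: 0.0
```

```bash
python3 drift.py
```

```text
scene 16.55 -0.0011816107 0.9962235
side 16.6 -0.0008434438 0.99586624
```

Emit:
arm_command --plan '[[1,[0,0,0],0],[1,[0,0,0],0],[1,[0,0,0],0],[1,[0,0,0],0],[1,[0,0,0],0],[1,[0,0,0],0],[1,[0,0,0],0],[1,[0,0,0],0],[1,[0,0,0],0],[1,[0,0,0],0]]'

```text
t: 17.6
tcp_pos: [0.5013, -0.3504, 0.2386]
eef_rot: [[-0.373, 0.928, -0.0], [0.928, 0.373, 0.0], [0.0, -0.0, -1.0]]
wrist_force: [-0.2, 0.5, 0.0]
width: -0.0001
gripper_force: 0.0
```

```bash
python3 -c "
from rig import sign_off
print(sign_off())"
```

```text
the job is handed in; nothing more can be done
None
```

I handed the job in at about 17.6 s: by my camera measurements the lens stood still and untouched about 17 mm from the round's centre (limit 30 mm) for over 9 s, but the sign-off returned no verdict.

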